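# Put away the parcel and close the mailboxes

## Task

A parcel is sticking out of one of the three mailboxes on the counter. Using only closed fingertips, and lifting nothing, first push the parcel in until no part of it sticks out, while its door still stands open; then push that door fully shut. Also push the other open door fully shut, before or after. Leave the third door shut, and leave everything else on the counter where it is.

Things in the scene. Friction and masses are not known exactly. Their poses are not given: they have to be found in the camera images.
- plinth: black plinth, 170 x 360 x 12 mm, under the bank of three mailboxes, all fixed to the counter. Origin: centre of its underside; axes as the mailboxes'. The bank's roof is 127 mm above the counter.
- parcel: brown cardboard parcel with a paper strip, 120 mm long (its x), 70 mm wide (y), 68 mm tall, about 0.2 to 0.35 kg. Origin: centre of its underside. It lies loose on the floor of its mailbox, lengthways, its front end (-x) sticking out 35 to 55 mm through the open front; it slides easily and would meet the back wall 45 mm deeper than flush.
- mailbox_parcel: the mailbox with the parcel sticking out: white, 170 deep, 120 wide, 115 mm tall, one of 3 in varying order. Origin: centre of underside, 12 mm above the counter; x points in from the front, y to the left of one facing its front, z up. Front opening at x = -85 mm, 108 mm wide; inner floor z = 6, roof z = 109 to 115 only from x = -35 mm back (open mail slot in front of it), back wall x = 80 mm.
- mailbox_empty: the empty mailbox whose door stands open: white, 170 deep, 120 wide, 115 mm tall, one of 3 in varying order. Origin: centre of underside, 12 mm above the counter; x points in from the front, y to the left of one facing its front, z up. Front opening at x = -85 mm, 108 mm wide; inner floor z = 6, roof z = 109 to 115 only from x = -35 mm back (open mail slot in front of it), back wall x = 80 mm.
- mailbox_shut: the mailbox whose door is shut already: white, 170 deep, 120 wide, 115 mm tall, one of 3 in varying order. Origin: centre of underside, 12 mm above the counter; x points in from the front, y to the left of one facing its front, z up. Front opening at x = -85 mm, 108 mm wide; inner floor z = 6, roof z = 109 to 115 only from x = -35 mm back (open mail slot in front of it), back wall x = 80 mm.
- door_parcel (a joint): door angle (rad) of the mailbox with the parcel sticking out: 0 shut, grows outward to 1.9, opening clockwise seen from above. White panel 112 mm wide, 8 mm thick, 16 to 100 mm above the counter (open above it). Slight friction (0.03 N m): stays where left; no latch. Starts at 1.35 to 1.65.
- door_parcel_hinge (a point): hinge of the door of the mailbox with the parcel sticking out, on its upright axis 58 mm above the counter: at x = -85, y = 56 mm (left side) in its mailbox's frame. Turns with the door: the door reaches 112 mm along its -y, its outer face lies at x = -8 mm, outward is -x.
- door_parcel_edge (a point): free edge of the door of the mailbox with the parcel sticking out, on its outer face, 58 mm above the counter. A lock 12 mm across stands out 4 mm from the face, 14 mm in from this edge and 18 mm higher.
- door_empty (a joint): door angle (rad) of the empty mailbox whose door stands open: 0 shut, grows outward to 1.9, opening clockwise seen from above. White panel 112 mm wide, 8 mm thick, 16 to 100 mm above the counter (open above it). Slight friction (0.03 N m): stays where left; no latch. Starts at 0.6 to 1.25.
- door_empty_hinge (a point): hinge of the door of the empty mailbox whose door stands open, on its upright axis 58 mm above the counter: at x = -85, y = 56 mm (left side) in its mailbox's frame. Turns with the door: the door reaches 112 mm along its -y, its outer face lies at x = -8 mm, outward is -x.
- door_empty_edge (a point): free edge of the door of the empty mailbox whose door stands open, on its outer face, 58 mm above the counter. A lock 12 mm across stands out 4 mm from the face, 14 mm in from this edge and 18 mm higher.
- door_shut (a joint): door angle (rad) of the mailbox whose door is shut already: 0 shut, grows outward to 1.9, opening clockwise seen from above. White panel 112 mm wide, 8 mm thick, 16 to 100 mm above the counter (open above it). Slight friction (0.03 N m): stays where left; no latch. Starts at 0; it is to stay shut.
- door_shut_hinge (a point): hinge of the door of the mailbox whose door is shut already, on its upright axis 58 mm above the counter: at x = -85, y = 56 mm (left side) in its mailbox's frame. Turns with the door: the door reaches 112 mm along its -y, its outer face lies at x = -8 mm, outward is -x.
- door_shut_edge (a point): free edge of the door of the mailbox whose door is shut already, on its outer face, 58 mm above the counter. A lock 12 mm across stands out 4 mm from the face, 14 mm in from this edge and 18 mm higher.
- stamp: bystander, loose: wooden rubber stamp, 36 mm across and 78 mm tall. Origin: centre of its underside. Leave it where it is.
- ink_pad: bystander, loose: flat black ink pad, 70 x 100 x 18 mm. Origin: centre of its underside. Leave it where it is.
- bell: bystander, loose: steel counter bell, 80 mm across, 53 mm tall. Origin: centre of its underside. Leave it where it is.
- tape_roll: bystander, loose: clear roll of tape lying flat, 90 mm across, 25 mm tall. Origin: centre of its underside. Leave it where it is.
- small_parcel: bystander, loose: small cardboard parcel lying on the counter behind the bank, 110 x 80 x 50 mm. Origin: centre of its underside. Leave it where it is.
- pen_cup: bystander, loose: grey cup, 72 mm across, 95 mm tall. Origin: centre of its underside. Leave it where it is.
- glue_jar: bystander, loose: white jar, 52 mm across, 85 mm tall. Origin: centre of its underside. Leave it where it is.
Not all that is in view belongs to the job. Leave any purple or yellow look-alike of the parcel alone.

How it is judged:
On the way, in this order (a step that is already met when the one before it is completed fails the run):
1. the parcel has been pushed in (at most 5 mm still out) while its door stands open by more than 0.6 rad (x of parcel in the frame of mailbox_parcel between -0.03 and 0.03 m and y of parcel in the frame of mailbox_parcel between -0.03 and 0.03 m and value of joint door_parcel above 0.6 rad), for 0.2 s.
2. both doors are shut (value of joint each of door_parcel, door_empty below 0.05 rad), for 0.2 s.
At the end, for the whole second after the job is handed in: The parcel lies at rest inside its mailbox and all three doors are shut to within 0.05 rad (about 5 mm at the free edge) and still (all of step 2 and x of parcel in the frame of mailbox_parcel between -0.03 and 0.03 m and y of parcel in the frame of mailbox_parcel between -0.03 and 0.03 m and value of joint door_shut below 0.05 rad and linear speed of parcel below 0.01 m/s and velocity of joint door_parcel between -0.05 and 0.05 rad/s and velocity of joint door_empty between -0.05 and 0.05 rad/s); the robot touches nothing.
It fails at once if the parcel is lifted more than 15 mm or tipped over by more than 0.35 rad (height (world z) of parcel above 0.033 m or angle between parcel's own z axis and vertical above 0.35 rad).
It fails at once if the third door is opened by more than 0.1 rad (value of joint door_shut above 0.1 rad).
It fails at once if a bystander is moved by more than 30 mm (distance of any of stamp, ink_pad, bell, tape_roll, small_parcel, pen_cup, glue_jar from where it was at the start of the episode above 0.03 m).
It also fails if it takes over 58 s, if anything falls off the work surface, if the arm or the gripper's body presses on something with over 40 N, if the wrist force passes 120 N, or if a joint passes its speed limit or range.

## Robot

A 6-joint arm with a two-finger parallel gripper is mounted at the origin on the work surface. World frame = base frame: x ahead of the robot, y to its left, z up, the work surface at z = 0. Lengths are in m, angles in rad, forces in N, time in s.
With the tool pointing down it reaches from about 0.25 to 0.725 m from the base axis. Payload 4 kg.
Tool frame: the origin (TCP) lies midway between the tips of the shut fingers; the grasp point (between the pads) lies 19 mm behind it; z points along the fingers, y is the line along which they close (so a half turn about z gives the same grasp; the last joint's range is limited). The gripper opens to 85 mm and grips with 20 to 120 N. Pads are 22 mm wide; open, the fingers measure 114 mm over their backs; the gripper's body (76 mm by 85 mm) begins 54 mm behind the grasp point. The pads swing forward as they close: fully open they stand 13 mm farther back than shut.
Start: joints at [1.175, 0.241, 0.005, 1.335, 0, 1.571], TCP at [0.193, 0.461, 0.231] pointing down, gripper open.
Joint ranges: [-2.72, 2.72], [-1.05, 1.87], [-1.09, 1.28], [-1.99, 2.15], [-1.42, 1.44], [-3.14, 3.14]. Speed limits (rad/s): [2.79, 2.79, 3.14, 3.14, 3.14, 3.14].

## Interface

Orientations are given as a unit quaternion [x, y, z, w].
In Python, from workcell import bot gives the robot as it stands. The module is installed in compiled form; this text tells all that it offers.
- The arm moves only by the tool jog_arm, never from a script. Its argument "deltas" is a list of rows, each an object with "fingers": the opening, from 0 (shut) to 1 (fully open); "delta_pos": the shift along the tool's x, y, z normalised to -1 to 1, where 1 is 300 mm, a list of three; "yaw": the turn about the tool's z normalised to -1 to 1, where 1 is pi/4 rad. A call has 1 to 12 rows; each row is the pose to reach, as a shift and turn from the pose commanded when the call began, along the tool's axes at that moment; what a row does not reach only later rows make up. A row lasts 1/10 s, in which the tool goes at most 50 mm and 8.59 degrees, less where a joint would pass 70% of its speed; a pose out of reach is approached as far as the arm can. A call with a number of a shift or a turn outside -1 to 1 is refused whole. A call with a gripper value outside its range is refused whole. The fingers move at their own pace and stop on an object; the grip force is fixed at half the most. Time passes only in rows, so rows that repeat a pose let the fingers close. It gives the time, the measured TCP pose, the force, the opening and the grip force at its end, in the units of the state.
- bot.get_obs(): the state, without advancing time (a new reading comes with each control period).
- bot.camera(name): name is "side" or "top"; returns a dict with "image" (480x640x3 uint8, red, green, blue), "range_z" (480x640 float32, m along the optical axis (not along the pixel's ray), 0 where there is no reading), "fx", "fy", "cx", "cy" (pixels), "distortion" ([k1, k2, p1, p2, k3] as OpenCV has them; the pictures are not rectified), "rvec" (rotation vector, rad) and "tvec" (3), from world to camera coordinates, as OpenCV has them. Camera axes: x right, y down, z forward; pixel columns grow to the right and rows downward; lengths in m; the calibration is good to about 2 mm. A picture is of the moment at which its call begins.
- bot.job_done(): hands the job in; it is judged then, once.
The state is a dict: "clock": time; "joint_pos": joint angles; "joint_vel": joint speeds; "tau": joint torques, N m; "eef_pos": TCP position; "tool_rot": TCP orientation; "ft_force": force on the tool from outside, world axes, zero at the start; "ft_torque": the same for the moment, N m; "grip_width": finger opening in m; "grasp_force": force on a finger pad.
Only numpy, scipy, OpenCV 4.12 (cv2) and the standard library are available. Lean on these libraries where they do the work, as an engineer would, in place of code of your own. Each camera call takes 0.05 s, during which the arm holds its last target. There are 200 camera calls.

## Working session

There is one attempt and no reset: what is moved stays moved. The work goes in short steps, Python scripts to look and compute and a tool call to move; the robot and the scene stay as the last step left them, time stands still between calls to the robot, and variables do not carry over. Pictures are saved under pics/ and viewed, at most 10 in all, crops included, and the job is handed in when it is done.

Besides the shell and the picture viewer there is one more tool, called after "Emit:" by a JSON object that holds its "name" and its "arguments". jog_arm: Moves the arm, as the interface text tells. Scaled input: -1 to 1 covers 300 mm each way for a shift and pi/4 rad each way for a turn. Its arguments: {"type":"object","properties":{"deltas":{"type":"array","items":{"type":"object","properties":{"fingers":{"type":"number"},"delta_pos":{"type":"array","items":{"type":"number"}},"yaw":{"type":"number"}}}}},"required":["deltas"]}

```bash
mkdir -p pics
cat > h.py <<'E'
import numpy as np, cv2
from workcell import bot
def cam(n):
    c=bot.camera(n); R,_=cv2.Rodrigues(np.array(c["rvec"],float)); c["R"]=R; c["t"]=np.array(c["tvec"],float).ravel()
    c["K"]=np.array([[c["fx"],0,c["cx"]],[0,c["fy"],c["cy"]],[0,0,1.]]); c["D"]=np.array(c["distortion"],float); return c
def cloud(c):
    v,u=np.mgrid[0:480,0:640]; p=np.stack([u,v],-1).reshape(-1,1,2).astype(float)
    n=cv2.undistortPoints(p,c["K"],c["D"]).reshape(480,640,2); z=c["range_z"].astype(float)
    P=np.dstack([n[...,0]*z,n[...,1]*z,z]); W=(P-c["t"])@c["R"]; W[z==0]=np.nan; return W
E
python3 - <<'E'
from h import *
for n in("top","side"):
    c=cam(n); cv2.imwrite(f"pics/{n}0.png",c["image"][...,::-1]); np.savez(f"{n}0.npz",W=cloud(c),I=c["image"])
    print(n,-c["R"].T@c["t"])
o=bot.get_obs(); print(o["clock"],o["eef_pos"],o["tool_rot"])
E
```

```text
top [ 0.264065   -0.05749448  1.40148986]
side [ 1.2342326  -0.82646865  0.77901949]
0.1 [0.19257081 0.46081949 0.23049131] [ 1.96620502e-01  9.80479205e-01 -9.36679665e-04 -1.73471783e-04]
```

View pics/top0.png

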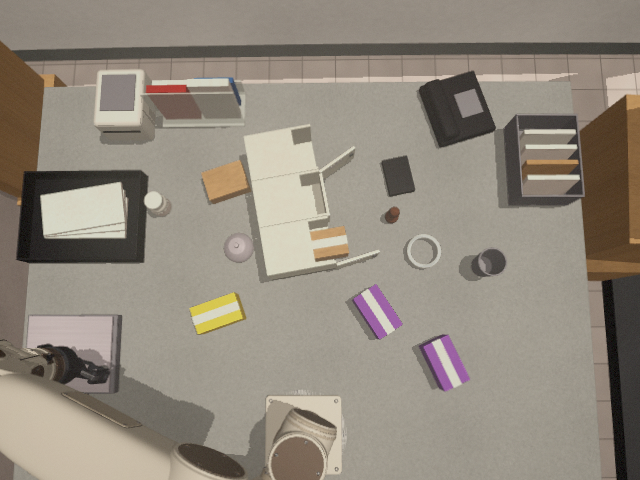

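View pics/side0.png

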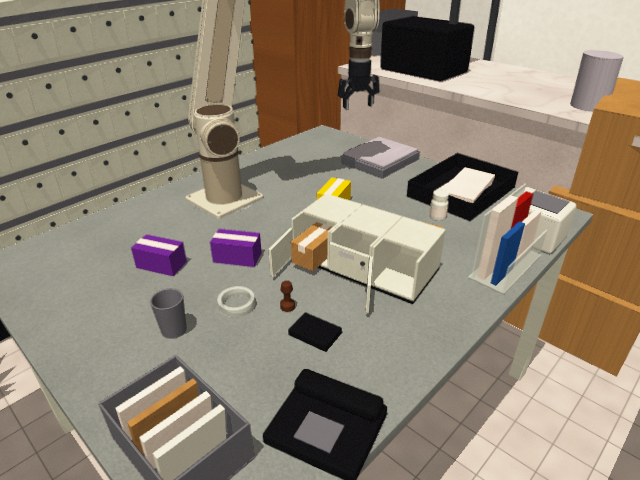

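The top view shows the bank with its front towards image right (-y world): parcel box nearest the robot (parcel at ~(328,243), door to (378,253)), the shut box in the middle, and the empty one farthest (door from (322,178) to (354,150)). The stamp at (393,214), ink pad, and tape roll (424,251) stand in front.

```bash
cat > m.py <<'E'
from h import *
d=np.load("top0.npz"); W,I=d["W"],d["I"].astype(int)
v,u=np.mgrid[0:480,0:640]; Z=W[...,2]
def pr(n,m):
    P=W[m]; print(n,m.sum(),np.nanmedian(P,0).round(3)); return P
# bank roof
m=(Z>.119)&(Z<.135)&(u>235)&(u<345)&(v>115)&(v<290)
P=pr("roof",m); r=cv2.minAreaRect(P[:,:2].astype(np.float32)*1000); print(r, cv2.boxPoints(r).round())
hsv=cv2.cvtColor(d["I"],cv2.COLOR_RGB2HSV)
m=(Z>.078)&(Z<.095)&(u>300)&(u<352)&(v>225)&(v<265); P=pr("parcel top",m)
r=cv2.minAreaRect(P[:,:2].astype(np.float32)*1000);print(r,cv2.boxPoints(r).round())
for n,(a,b,c,e) in dict(doorP=(334,384,245,272),doorE=(318,360,143,185)).items():
    m=(Z>.092)&(Z<.108)&(u>a)&(u<b)&(v>c)&(v<e); P=pr(n,m)
    r=cv2.minAreaRect(P[:,:2].astype(np.float32)*1000);print(r,cv2.boxPoints(r).round())
for n,(a,b,c,e) in dict(stamp=(382,402,203,224),ink=(378,418,150,200),tape=(400,445,230,272),purp=(350,405,280,342)).items():
    m=(Z>.01)&(u>a)&(u<b)&(v>c)&(v<e); P=pr(n,m)
    if len(P): r=cv2.minAreaRect(P[:,:2].astype(np.float32)*1000);print(r, np.nanmax(P[:,2]).round(3))
E
python3 m.py
```

```text
roof 7242 [0.574 0.053 0.127]
((584.417236328125, 32.30316162109375), (361.43438720703125, 170.10797119140625), 10.45779800415039) [[391.  83.]
 [422. -84.]
 [778. -19.]
 [747. 149.]]
parcel top 990 [ 0.479 -0.068  0.087]
((467.5810546875, -70.19214630126953), (97.45314025878906, 88.91354370117188), 9.928947448730469) [[ 412.  -35.]
 [ 427. -122.]
 [ 523. -106.]
 [ 508.  -18.]]
doorP 159 [ 0.439 -0.137  0.1  ]
((449.4850769042969, -134.1166534423828), (32.69301223754883, 114.24373626708984), 15.804978370666504) [[ 418.  -84.]
 [ 449. -194.]
 [ 481. -185.]
 [ 450.  -75.]]
doorE 203 [ 0.683 -0.076  0.1  ]
((682.4104614257812, -80.92146301269531), (32.023597717285156, 130.27130126953125), 49.85947799682617) [[ 622.  -51.]
 [ 722. -135.]
 [ 743. -111.]
 [ 643.  -27.]]
stamp 182 [ 0.556 -0.231  0.063]
((559.181884765625, -233.5420684814453), (34.221073150634766, 29.152877807617188), 72.30290985107422) 0.081
ink 969 [ 0.672 -0.254  0.018]
((672.3382568359375, -254.5301971435547), (101.68657684326172, 71.40419006347656), 11.72033977508545) 0.028
tape 434 [ 0.466 -0.315  0.024]
((466.2225341796875, -314.4290771484375), (88.52359008789062, 88.02901458740234), 0.5599339604377747) 0.033
purp 1446 [ 0.305 -0.186  0.068]
((307.2844543457031, -187.49920654296875), (120.99747467041016, 70.49334716796875), 33.06069564819336) 0.078
```

```bash
cat > g.py <<'E'
import numpy as np
a=np.deg2rad(10.46); C=np.array([.5844,.0323]); X=np.array([-np.sin(a),np.cos(a)]); Y=np.array([-X[1],X[0]])
OP=C+.12*Y; OE=C-.12*Y
def tobox(P,O): d=P[...,:2]-O; return np.stack([d@X,d@Y],-1)
def w(O,x,y): return O+x*X+y*Y
E
cat >> m.py <<'E'
print("----")
from g import *
pts=np.zeros_like(W); BP=tobox(W,OP); BE=tobox(W,OE)
m=(Z>.080)&(Z<.092)&(np.abs(BP[...,1])<.05)&(BP[...,0]<-.04)&(BP[...,0]>-.16)&(hsv[...,1]>20)
q=BP[m]; print("parcel box x",np.percentile(q[:,0],[1,99]),"y",np.percentile(q[:,1],[2,98]),m.sum())
for s in(-.12,-.1,-.08,-.06):
    k=np.abs(q[:,0]-s)<.008; print(s,k.sum(),np.percentile(q[k,1],[3,97]) if k.any() else '')
for n,B in(("P",BP),("E",BE)):
    m=(Z>.094)&(Z<.106)&(B[...,0]<-.093)&(B[...,0]>-.22)&(np.abs(B[...,1])<.1)
    q=B[m]-[-.085,.056]; r=np.hypot(*q.T); k=(r<.13)&(r>.03)
    vx,vy,x0,y0=cv2.fitLine(q[k].astype(np.float32),cv2.DIST_HUBER,0,.01,.01).ravel()
    c=q[k].mean(0); print(n,k.sum(),"theta",np.arctan2(-c[0],-c[1]),"fit",np.arctan2(abs(vx),-vy*np.sign(-vx)*1.0),"rmax",r.max())
print("parcel front",w(OP,-.13,0),"hinges",w(OP,-.085,.056),w(OE,-.085,.056))
E
python3 m.py | sed -n '/----/,$p'
```

```text
----
parcel box x [-0.12280934 -0.04081982] y [-0.03258293  0.03499755] 850
-0.12 121 [-0.03111468  0.03460042]
-0.1 157 [-0.03143995  0.03450592]
-0.08 155 [-0.03155708  0.03375339]
-0.06 167 [-0.03199492  0.03463121]
P 111 theta 1.5149146467931174 fit 1.4452231 rmax 0.11226667547859087
E 108 theta 1.1999749938017137 fit 1.1204802 rmax 0.11139401090824487
parcel front [ 0.48999555 -0.11732553] hinges [ 0.42675646 -0.08324009] [ 0.66276811 -0.03966832]
```

```bash
cat >> g.py <<'E'
from scipy.spatial.transform import Rotation as Ro
def go(*targets):
    from workcell import bot
    o=bot.get_obs(); R=Ro.from_quat(o["tool_rot"]); p=np.array(o["eef_pos"])
    print("t",o["clock"],"p",p.round(4),"boxP",tobox(p,OP).round(4),"boxE",tobox(p,OE).round(4),"F",np.round(o["ft_force"],1),"q",np.round(o["joint_pos"],2))
    ty=R.as_matrix()[:2,1]; e=np.degrees(np.arctan2(X[1],X[0])-np.arctan2(ty[1],ty[0]))
    print("yaw to align tool y with X:",-e/45)
    for t in targets: print(np.round(t,3),"->",(R.inv().apply(np.array(t)-p)/.3).round(3))
E
python3 - <<'E'
from g import *
p=w(OP,-.165,.002); go([*((p+[.193,.461])/2),.2],[*p,.2])
E
```

```text
t 0.1 p [0.1926 0.4608 0.2305] boxP [0.4925 0.1875] boxE [0.4925 0.4275] F [ 0.8 -0.2  0.3] q [ 1.17  0.24  0.    1.34 -0.    1.57]
yaw to align tool y with X: -0.7364182370323097
[0.344 0.154 0.2  ] -> [-0.859 -0.748  0.103]
[ 0.494 -0.152  0.2  ] -> [-1.716 -1.497  0.105]
```

Emit:
{"name": "jog_arm", "arguments": {"deltas": [{"delta_pos": [-0.86, -0.75, 0.1], "yaw": -0.736, "fingers": 0}, {"delta_pos": [-0.86, -0.75, 0.1], "yaw": -0.736, "fingers": 0}, {"delta_pos": [-0.86, -0.75, 0.1], "yaw": -0.736, "fingers": 0}, {"delta_pos": [-0.86, -0.75, 0.1], "yaw": -0.736, "fingers": 0}, {"delta_pos": [-0.86, -0.75, 0.1], "yaw": -0.736, "fingers": 0}, {"delta_pos": [-0.86, -0.75, 0.1], "yaw": -0.736, "fingers": 0}, {"delta_pos": [-0.86, -0.75, 0.1], "yaw": -0.736, "fingers": 0}, {"delta_pos": [-0.86, -0.75, 0.1], "yaw": -0.736, "fingers": 0}, {"delta_pos": [-0.86, -0.75, 0.1], "yaw": -0.736, "fingers": 0}]}}

```text
clock: 1.0
eef_pos: [0.3443, 0.1522, 0.2008]
tool_rot: [-0.088, 0.996, -0.0, -0.001]
ft_force: [0.2, 0.3, 0.0]
grip_width: -0.0002
grasp_force: 0.0
```

Run:
```python
from g import *
p=w(OP,-.165,.002); go([*p,.2])
```

```text
t 1.0 p [0.3443 0.1522 0.2008] boxP [0.1615 0.0943] boxE [0.1615 0.3343] F [0.2 0.3 0. ] q [ 0.42  0.01 -0.34  1.22 -0.    0.24]
yaw to align tool y with X: -0.007080278424945511
[ 0.494 -0.152  0.2  ] -> [-0.314 -1.087  0.003]
```

Emit:
{"name": "jog_arm", "arguments": {"deltas": [{"delta_pos": [-0.31, -1, 0], "yaw": 0, "fingers": 0}, {"delta_pos": [-0.31, -1, 0], "yaw": 0, "fingers": 0}, {"delta_pos": [-0.31, -1, 0], "yaw": 0, "fingers": 0}, {"delta_pos": [-0.31, -1, 0], "yaw": 0, "fingers": 0}, {"delta_pos": [-0.31, -1, 0], "yaw": 0, "fingers": 0}, {"delta_pos": [-0.31, -1, 0], "yaw": 0, "fingers": 0}, {"delta_pos": [-0.31, -1, 0], "yaw": 0, "fingers": 0}, {"delta_pos": [-0.31, -1, 0], "yaw": 0, "fingers": 0}]}}

```text
clock: 1.8
eef_pos: [0.4907, -0.1244, 0.2005]
tool_rot: [-0.09, 0.996, 0.0, -0.0]
ft_force: [0.1, 0.6, 0.2]
grip_width: -0.0004
grasp_force: 0.0
```

Emit:
{"name": "jog_arm", "arguments": {"deltas": [{"delta_pos": [0, -0.1, 0], "yaw": 0, "fingers": 0}, {"delta_pos": [0, -0.1, 0.15], "yaw": 0, "fingers": 0}, {"delta_pos": [0, -0.1, 0.3], "yaw": 0, "fingers": 0}, {"delta_pos": [0, -0.1, 0.45], "yaw": 0, "fingers": 0}, {"delta_pos": [0, -0.1, 0.45], "yaw": 0, "fingers": 0}, {"delta_pos": [0, -0.1, 0.45], "yaw": 0, "fingers": 0}]}}

```text
clock: 2.4
eef_pos: [0.4947, -0.1515, 0.0666]
tool_rot: [-0.092, 0.996, 0.001, -0.001]
ft_force: [0.6, -0.7, 0.0]
grip_width: 0.0001
grasp_force: 0.0
```

Run:
```python
from g import *
p=w(OP,-.08,.002); go([*p,.065])
from h import *
c=cam("side"); cv2.imwrite("pics/s1.png",c["image"][130:330,160:480,::-1].repeat(2,0).repeat(2,1))
```

```text
t 2.4 p [ 0.4947 -0.1515  0.0666] boxP [-0.1644  0.0015] boxE [-0.1644  0.2415] F [ 0.6 -0.7  0. ] q [-0.3   0.41 -0.21  0.95  0.   -0.48]
yaw to align tool y with X: 0.0026814144517250515
[ 0.479 -0.069  0.065] -> [0.001 0.281 0.006]
```

View pics/s1.png

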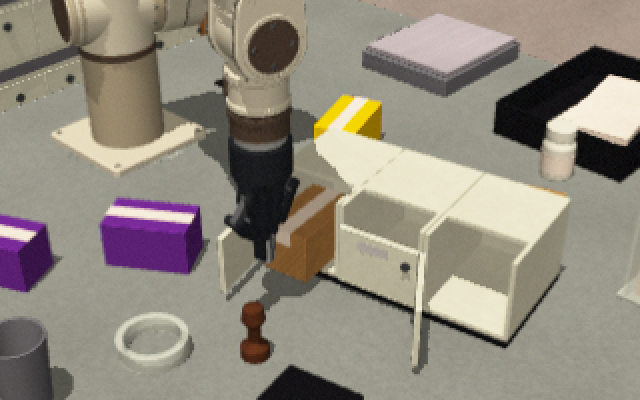

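The shut fingertips stand right in front of the parcel's front face (~(265,245) in the crop), door clear to the left. Now the slow push.

Emit:
{"name": "jog_arm", "arguments": {"deltas": [{"delta_pos": [0, 0.03, 0], "yaw": 0, "fingers": 0}, {"delta_pos": [0, 0.06, 0], "yaw": 0, "fingers": 0}, {"delta_pos": [0, 0.09, 0], "yaw": 0, "fingers": 0}, {"delta_pos": [0, 0.11, 0], "yaw": 0, "fingers": 0}, {"delta_pos": [0, 0.13, 0], "yaw": 0, "fingers": 0}, {"delta_pos": [0, 0.15, 0], "yaw": 0, "fingers": 0}, {"delta_pos": [0, 0.17, 0], "yaw": 0, "fingers": 0}, {"delta_pos": [0, 0.19, 0], "yaw": 0, "fingers": 0}, {"delta_pos": [0, 0.21, 0], "yaw": 0, "fingers": 0}, {"delta_pos": [0, 0.23, 0], "yaw": 0, "fingers": 0}, {"delta_pos": [0, 0.25, 0], "yaw": 0, "fingers": 0}, {"delta_pos": [0, 0.265, 0], "yaw": 0, "fingers": 0}]}}

```text
clock: 3.65
eef_pos: [0.4807, -0.0747, 0.0663]
tool_rot: [-0.091, 0.996, 0.0, -0.0]
ft_force: [0.6, -3.6, 3.7]
grip_width: 0.0
grasp_force: 2.2
```

Emit:
{"name": "jog_arm", "arguments": {"deltas": [{"delta_pos": [0, 0.01, 0], "yaw": 0, "fingers": 0}, {"delta_pos": [0, 0.02, 0], "yaw": 0, "fingers": 0}, {"delta_pos": [0, 0.02, 0], "yaw": 0, "fingers": 0}, {"delta_pos": [0, -0.1, 0], "yaw": 0, "fingers": 0}, {"delta_pos": [0, -0.2, 0], "yaw": 0, "fingers": 0}, {"delta_pos": [0, -0.2, -0.15], "yaw": 0, "fingers": 0}, {"delta_pos": [0, -0.2, -0.3], "yaw": 0, "fingers": 0}]}}

```text
clock: 4.35
eef_pos: [0.4892, -0.1333, 0.1542]
tool_rot: [-0.09, 0.996, 0.003, -0.004]
ft_force: [1.1, -0.5, -0.0]
grip_width: 0.0001
grasp_force: 0.0
```

Run:
```python
from g import *
from h import *
go()
c=cam("top"); W=cloud(c); B=tobox(W,OP); Z=W[...,2]; hsv=cv2.cvtColor(c["image"],cv2.COLOR_RGB2HSV)
m=(Z>.080)&(Z<.092)&(np.abs(B[...,1])<.05)&(B[...,0]<-.037)&(B[...,0]>-.16)&(hsv[...,1]>20)
q=B[m]; print(m.sum(),np.percentile(q[:,0],[1,99]),np.percentile(q[:,1],[2,98]))
c2=cam("side"); cv2.imwrite("pics/s2.png",np.hstack([c["image"][140:300,230:430],c2["image"][180:340,220:420]])[...,::-1].repeat(2,0).repeat(2,1))
for x,y in((-.14,.1),): go([*w(OP,x,y),.16])
```

```text
t 4.35 p [ 0.4892 -0.1333  0.1542] boxP [-0.1456  0.0037] boxE [-0.1456  0.2437] F [ 1.1 -0.5 -0. ] q [-0.27  0.31 -0.11  1.16  0.   -0.45]
yaw to align tool y with X: -0.0020399532378023453
236 [-0.06588034 -0.03720266] [-0.03163439  0.03177451]
t 4.45 p [ 0.495  -0.1344  0.1612] boxP [-0.1476 -0.0018] boxE [-0.1476  0.2382] F [ 1.4 -0.3  0.2] q [-0.27  0.3  -0.1   1.16  0.   -0.45]
yaw to align tool y with X: -0.0005630750328389565
[ 0.393 -0.145  0.16 ] -> [0.339 0.025 0.001]
```

View pics/s2.png

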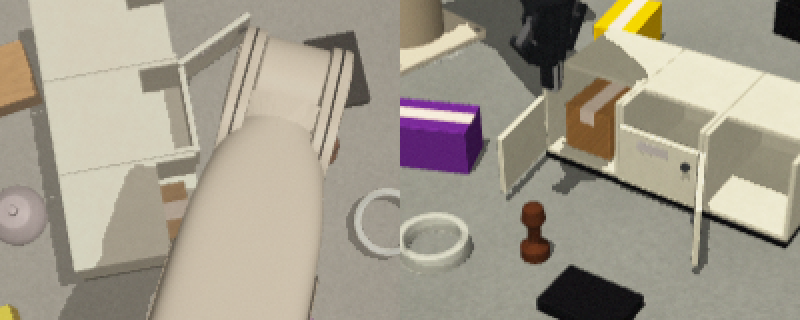

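The parcel is in, front face ~19 mm inside, and straight; its door still stands open. Next, over the door and down on its outer side.

Emit:
{"name": "jog_arm", "arguments": {"deltas": [{"delta_pos": [0.15, -0.015, 0], "yaw": 0, "fingers": 0}, {"delta_pos": [0.3, -0.015, 0], "yaw": 0, "fingers": 0}, {"delta_pos": [0.3, -0.015, 0], "yaw": 0, "fingers": 0}, {"delta_pos": [0.3, -0.015, 0.15], "yaw": 0, "fingers": 0}, {"delta_pos": [0.3, -0.015, 0.32], "yaw": 0, "fingers": 0}, {"delta_pos": [0.3, -0.015, 0.32], "yaw": 0, "fingers": 0}, {"delta_pos": [0.3, -0.015, 0.32], "yaw": 0, "fingers": 0}]}}

```text
clock: 5.15
eef_pos: [0.4028, -0.1538, 0.0594]
tool_rot: [-0.091, 0.996, 0.002, -0.002]
ft_force: [0.1, -0.2, -0.1]
grip_width: 0.0001
grasp_force: 0.0
```

Run:
```python
from g import *
T=[]
for th in (1.445,1.3,1.15,1.,.85,.7,.56,.43,.31,.2,.1,0.03):
    r,o=.065,.023; T.append([*w(OP,-.085-r*np.sin(th)-o*np.cos(th),.056-r*np.cos(th)+o*np.sin(th)),.066])
go(*T)
```

```text
t 5.15 p [ 0.4028 -0.1538  0.0594] boxP [-0.1501  0.0923] boxE [-0.1501  0.3323] F [ 0.1 -0.2 -0.1] q [-0.37  0.27 -0.44  0.86  0.   -0.55]
yaw to align tool y with X: 0.00030206456737042516
[ 0.425 -0.152  0.066] -> [-0.072 -0.008 -0.022]
[ 0.435 -0.152  0.066] -> [-0.105 -0.012 -0.022]
[ 0.445 -0.15   0.066] -> [-0.14  -0.012 -0.022]
[ 0.454 -0.146  0.066] -> [-0.174 -0.007 -0.023]
[ 0.464 -0.142  0.066] -> [-0.206  0.003 -0.023]
[ 0.472 -0.135  0.066] -> [-0.237  0.019 -0.023]
[ 0.479 -0.129  0.066] -> [-0.264  0.037 -0.023]
[ 0.484 -0.121  0.066] -> [-0.286  0.057 -0.023]
[ 0.488 -0.114  0.066] -> [-0.304  0.078 -0.023]
[ 0.491 -0.107  0.066] -> [-0.318  0.099 -0.023]
[ 0.493 -0.101  0.066] -> [-0.329  0.119 -0.023]
[ 0.494 -0.096  0.066] -> [-0.335  0.134 -0.023]
```

Emit:
{"name": "jog_arm", "arguments": {"deltas": [{"delta_pos": [-0.07, -0.01, -0.02], "yaw": 0, "fingers": 0}, {"delta_pos": [-0.105, -0.012, -0.025], "yaw": 0, "fingers": 0}, {"delta_pos": [-0.14, -0.012, -0.025], "yaw": 0, "fingers": 0}, {"delta_pos": [-0.174, -0.007, -0.025], "yaw": 0, "fingers": 0}, {"delta_pos": [-0.206, 0.003, -0.025], "yaw": 0, "fingers": 0}, {"delta_pos": [-0.237, 0.019, -0.025], "yaw": 0, "fingers": 0}, {"delta_pos": [-0.264, 0.037, -0.025], "yaw": 0, "fingers": 0}, {"delta_pos": [-0.286, 0.057, -0.025], "yaw": 0, "fingers": 0}, {"delta_pos": [-0.304, 0.078, -0.025], "yaw": 0, "fingers": 0}, {"delta_pos": [-0.318, 0.099, -0.025], "yaw": 0, "fingers": 0}, {"delta_pos": [-0.329, 0.119, -0.025], "yaw": 0, "fingers": 0}, {"delta_pos": [-0.335, 0.134, -0.025], "yaw": 0, "fingers": 0}]}}

```text
clock: 6.35
eef_pos: [0.4958, -0.0965, 0.0678]
tool_rot: [-0.091, 0.996, 0.0, 0.0]
ft_force: [-0.9, -0.4, 0.3]
grip_width: -0.0001
grasp_force: 0.3
```

Emit:
{"name": "jog_arm", "arguments": {"deltas": [{"delta_pos": [0, 0.01, 0], "yaw": 0, "fingers": 0}, {"delta_pos": [0, 0.02, 0], "yaw": 0, "fingers": 0}, {"delta_pos": [0, 0.02, 0], "yaw": 0, "fingers": 0}]}}

```text
clock: 6.65
eef_pos: [0.4952, -0.0927, 0.068]
tool_rot: [-0.091, 0.996, -0.002, 0.001]
ft_force: [1.9, -5.2, -1.3]
grip_width: 0.0001
grasp_force: 2.5
```

Emit:
{"name": "jog_arm", "arguments": {"deltas": [{"delta_pos": [0, -0.07, 0], "yaw": 0, "fingers": 0}, {"delta_pos": [0, -0.16, -0.05], "yaw": 0, "fingers": 0}, {"delta_pos": [0, -0.16, -0.2], "yaw": 0, "fingers": 0}, {"delta_pos": [-0.16, -0.16, -0.2], "yaw": 0, "fingers": 0}, {"delta_pos": [-0.32, -0.16, -0.2], "yaw": 0, "fingers": 0}, {"delta_pos": [-0.42, -0.16, -0.2], "yaw": 0, "fingers": 0}, {"delta_pos": [-0.42, -0.16, -0.2], "yaw": 0, "fingers": 0}]}}

```text
clock: 7.35
eef_pos: [0.6304, -0.1146, 0.127]
tool_rot: [-0.092, 0.996, 0.0, 0.001]
ft_force: [0.1, -0.0, -0.1]
grip_width: -0.0
grasp_force: 0.0
```

Run:
```python
from g import *
from h import *
c2=cam("side"); cv2.imwrite("pics/s3.png",c2["image"][150:350,220:480,::-1].repeat(3,0).repeat(3,1))
T=[[*w(OE,-.143,.075),.068]]
for th in (1.12,.98,.84,.7,.56,.43,.31,.2,.1,0.03):
    r,o=.045,.023; T.append([*w(OE,-.085-r*np.sin(th)-o*np.cos(th),.056-r*np.cos(th)+o*np.sin(th)),.068])
go(*T); print([np.hypot(*t[:2]).round(3) for t in T])
```

```text
t 7.4 p [ 0.6281 -0.115   0.1268] boxP [-0.1528 -0.1362] boxE [-0.1528  0.1038] F [-1.   0.5 -0. ] q [-0.18  0.57  0.23  1.23  0.   -0.36]
yaw to align tool y with X: 0.0010491809246461641
[ 0.655 -0.1    0.068] -> [-0.096  0.032  0.196]
[ 0.671 -0.09   0.068] -> [-0.156  0.057  0.196]
[ 0.678 -0.088  0.068] -> [-0.179  0.058  0.196]
[ 0.684 -0.085  0.068] -> [-0.203  0.063  0.196]
[ 0.691 -0.082  0.068] -> [-0.225  0.07   0.196]
[ 0.696 -0.078  0.068] -> [-0.246  0.081  0.196]
[ 0.701 -0.073  0.068] -> [-0.264  0.093  0.196]
[ 0.704 -0.068  0.068] -> [-0.279  0.107  0.196]
[ 0.707 -0.063  0.068] -> [-0.291  0.121  0.196]
[ 0.71  -0.059  0.068] -> [-0.301  0.134  0.196]
[ 0.711 -0.056  0.068] -> [-0.307  0.144  0.196]
[np.float64(0.662), np.float64(0.677), np.float64(0.683), np.float64(0.69), np.float64(0.695), np.float64(0.7), np.float64(0.705), np.float64(0.708), np.float64(0.71), np.float64(0.712), np.float64(0.713)]
```

View pics/s3.png

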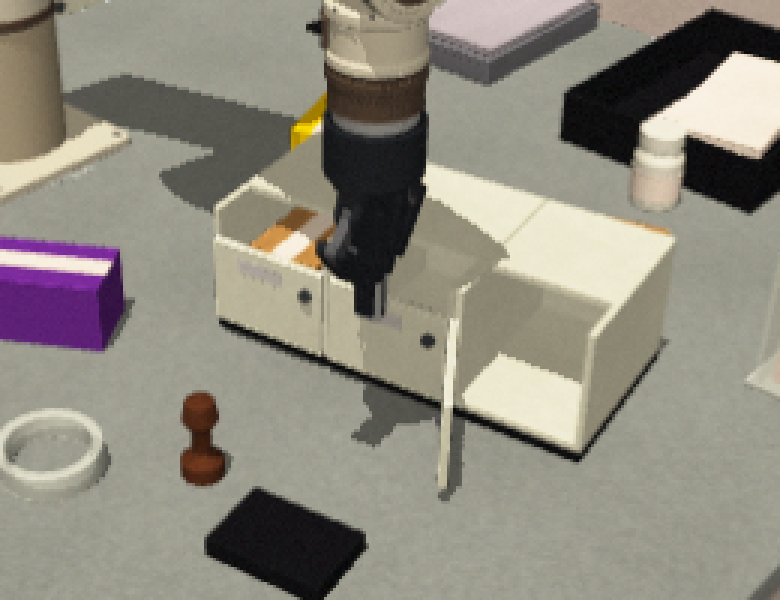

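The parcel's door is shut flush (lock at (305,297)), and the empty box's door is still open (edge at (445,490)); bystanders undisturbed. Now that door.

Emit:
{"name": "jog_arm", "arguments": {"deltas": [{"delta_pos": [-0.09, 0.02, 0.05], "yaw": 0, "fingers": 0}, {"delta_pos": [-0.09, 0.02, 0.15], "yaw": 0, "fingers": 0}, {"delta_pos": [-0.09, 0.02, 0.19], "yaw": 0, "fingers": 0}, {"delta_pos": [-0.12, 0.045, 0.19], "yaw": 0, "fingers": 0}, {"delta_pos": [-0.156, 0.057, 0.19], "yaw": 0, "fingers": 0}, {"delta_pos": [-0.179, 0.058, 0.19], "yaw": 0, "fingers": 0}, {"delta_pos": [-0.203, 0.063, 0.19], "yaw": 0, "fingers": 0}, {"delta_pos": [-0.225, 0.07, 0.19], "yaw": 0, "fingers": 0}, {"delta_pos": [-0.246, 0.081, 0.19], "yaw": 0, "fingers": 0}, {"delta_pos": [-0.264, 0.093, 0.19], "yaw": 0, "fingers": 0}, {"delta_pos": [-0.279, 0.107, 0.19], "yaw": 0, "fingers": 0}, {"delta_pos": [-0.291, 0.121, 0.19], "yaw": 0, "fingers": 0}]}}

```text
clock: 8.6
eef_pos: [0.7069, -0.0638, 0.0708]
tool_rot: [-0.091, 0.996, -0.0, 0.0]
ft_force: [-1.0, -1.7, -0.5]
grip_width: 0.0002
grasp_force: 0.4
```

Emit:
{"name": "jog_arm", "arguments": {"deltas": [{"delta_pos": [-0.01, 0.013, 0], "yaw": 0, "fingers": 0}, {"delta_pos": [-0.016, 0.023, 0], "yaw": 0, "fingers": 0}, {"delta_pos": [-0.018, 0.035, 0], "yaw": 0, "fingers": 0}, {"delta_pos": [-0.018, 0.043, 0], "yaw": 0, "fingers": 0}, {"delta_pos": [-0.018, 0.043, 0], "yaw": 0, "fingers": 0}]}}

```text
clock: 9.1
eef_pos: [0.7102, -0.0535, 0.0709]
tool_rot: [-0.09, 0.996, -0.003, 0.001]
ft_force: [0.9, -7.5, -1.7]
grip_width: -0.0003
grasp_force: 3.9
```

```bash
python3 -c "
from g import *; go()"
```

```text
t 9.1 p [ 0.7102 -0.0535  0.0709] boxP [-0.1072 -0.2282] boxE [-0.1072  0.0118] F [ 0.9 -7.5 -1.7] q [-0.07  0.76  0.42  1.23 -0.01 -0.25]
yaw to align tool y with X: -0.003143739581672543
```

Emit:
{"name": "jog_arm", "arguments": {"deltas": [{"delta_pos": [0, -0.05, 0], "yaw": 0, "fingers": 0}, {"delta_pos": [0, -0.15, 0], "yaw": 0, "fingers": 0}, {"delta_pos": [0, -0.2, -0.15], "yaw": 0, "fingers": 0}, {"delta_pos": [0, -0.25, -0.3], "yaw": 0, "fingers": 0}, {"delta_pos": [0.15, -0.35, -0.45], "yaw": 0, "fingers": 0}, {"delta_pos": [0.3, -0.45, -0.5], "yaw": 0, "fingers": 0}, {"delta_pos": [0.45, -0.55, -0.5], "yaw": 0, "fingers": 0}, {"delta_pos": [0.6, -0.65, -0.5], "yaw": 0, "fingers": 0}, {"delta_pos": [0.75, -0.75, -0.5], "yaw": 0, "fingers": 0}, {"delta_pos": [0.85, -0.8, -0.5], "yaw": 0, "fingers": 0}, {"delta_pos": [0.85, -0.8, -0.5], "yaw": 0, "fingers": 0}, {"delta_pos": [0.85, -0.8, -0.5], "yaw": 0, "fingers": 0}]}}

```text
clock: 10.3
eef_pos: [0.4997, -0.3352, 0.2216]
tool_rot: [-0.088, 0.996, -0.0, 0.0]
ft_force: [1.3, 0.9, 0.4]
grip_width: 0.0001
grasp_force: 0.0
```

Run:
```python
from g import *
from h import *
c=cam("top"); W=cloud(c); Z=W[...,2]; hsv=cv2.cvtColor(c["image"],cv2.COLOR_RGB2HSV)
c2=cam("side"); cv2.imwrite("pics/s4.png",np.hstack([c["image"][110:290,230:430],c2["image"][170:350,250:450]])[...,::-1].repeat(2,0).repeat(2,1))
W2=cloud(c2)
for n,O in(("P",OP),("S",C),("E",OE)):
    B=tobox(W2,O); z=W2[...,2]
    m=(z>.03)&(z<.09)&(B[...,0]<-.07)&(B[...,0]>-.2)&(np.abs(B[...,1])<.05)
    q=B[m]; 
    if len(q)>20: s=np.polyfit(q[:,1],q[:,0],1); print(n,len(q),"tilt",s.round(3),q[:,0].min().round(3))
B=tobox(W,OP); m=(Z>.080)&(Z<.092)&(np.abs(B[...,1])<.05)&(B[...,0]<-.037)&(B[...,0]>-.16)&(hsv[...,1]>20)
q=B[m]; print(len(q),np.percentile(q,[1,99],axis=0) if len(q) else '')
go()
```

```text
P 587 tilt [ 0.011 -0.091] -0.099
S 656 tilt [ 0.01  -0.091] -0.098
E 762 tilt [ 0.007 -0.092] -0.099
326 [[-0.09442457 -0.03641205]
 [-0.03737614  0.03709696]]
t 10.4 p [ 0.5022 -0.3331  0.2212] boxP [-0.3444  0.0272] boxE [-0.3444  0.2672] F [ 1.6 -0.1 -0.6] q [-0.59  0.45  0.28  1.4   0.   -0.77]
yaw to align tool y with X: -0.001976633875191503
```

View pics/s4.png

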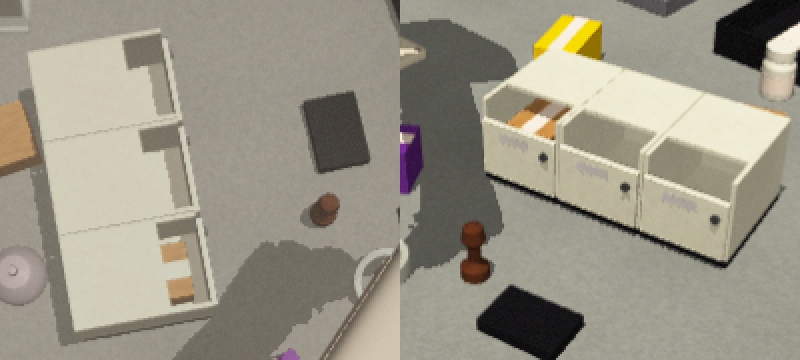

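All three doors are shut, with the same tilt to within 0.005 rad. The parcel is inside and the bystanders stand where they were, so I'm handing in.

```bash
python3 -c "
from workcell import bot; print(bot.job_done())"
```

```text
the job is handed in; nothing more can be done
None
```

I pushed the parcel fully in while its door stood open, then pushed both open doors shut. The last pictures show all three doors shut and the stamp and ink pad unmoved. The job is handed in, but it returned no verdict.

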